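# Zero the rail bender and set it four clicks

## Robot

A 6-joint arm with a two-finger parallel gripper is mounted at the origin on the work surface. World frame = base frame: x ahead of the robot, y to its left, z up, the work surface at z = 0. Lengths are in mm, angles in rad, forces in N, time in s.
With the tool pointing down it reaches from about 275 to 1000 mm from the base axis. Payload 8.4 kg.
Tool frame: the origin (TCP) lies on the centre line of the jaws, within the pads' length; the fingertips stand 17 mm ahead of it and the grasp point (between the pads) lies 2 mm behind it (r.tcp_to_tips is the z of the fingertips in the tool frame, in mm); z points along the fingers, y is the direction in which the jaws open and shut (so a half turn about z gives the same grasp; the last joint's range is limited). The gripper opens to 85 mm and grips with 20 to 120 N. Pads are 22 mm wide; open, the fingers measure 114 mm over their backs; the gripper's body (76 mm by 85 mm) begins 54 mm behind the grasp point. The pads swing forward as they close: fully open they stand 13 mm farther back than shut.
Start: joints at [1.145, 0.353, 1.633, -0, 1.155, -0.002], TCP at [257.016, 569.711, 248.281] pointing down, gripper open.
Joint ranges: [-2.63, 2.63], [-0.92, 2.1], [0.06, 2.66], [-1.3, 4.44], [0, 2.69], [-3.02, 3.02]. Speed limits (rad/s): [2.22, 2.22, 2.79, 3.14, 3.14, 3.14].

## Interface

Orientations are given as [roll, pitch, yaw] about the fixed x, y, z axes, in that order (R = Rz(yaw) Ry(pitch) Rx(roll)).
In Python, from rig import r, cams, job gives the robot as it stands.
- The arm moves only by the tool drive_tool, never from a script. Its argument "deltas" is a list of rows, each a list of 4 numbers: the shift along the tool's x, y, z in cm, then the turn about the tool's z in rad. In form: [[x, y, z, roll], ...]. A call has 1 to 12 rows; each row shifts and turns the commanded pose from where the row before left it, along the tool's axes as they then stand; what a row does not reach is not made up. A row lasts 1/12 s, in which the tool goes at most 41.7 mm and 7.16 degrees, less where a joint would pass 70% of its speed; a pose out of reach is approached as far as the arm can. A call with a gripper value outside its range is refused whole. "jaw" is the closure, from 0 (fully open) to 1 (shut), set as the call begins (left out, the last holds). The fingers move at their own pace and stop on an object; "force" is the grip in N (left out, the last holds). Time passes only in rows, so rows that do not move let the fingers close. It gives the time, the measured TCP pose, the force and the opening at its end, in the units of the state.
- r.sense(): the state, without advancing time (a new reading comes with each control period).
- cams.grab_frame(name): name is "scene" or "top" or "wrist"; returns (picture, depth): 420x560x3 uint8, red, green, blue; 420x560 float32, mm along the optical axis (not along the pixel's ray), 0 where there is no reading.
- cams.camera_params(name): a dict with "fx", "fy", "cx", "cy" (pixels), "R" (3x3) and "t" (3): a world point X has camera coordinates R X + t. Camera axes: x right, y down, z forward; pixel columns grow to the right and rows downward; lengths in mm; the calibration is good to about 2 mm. The wrist camera is an equidistant fisheye: a pixel r from the principal point sees the ray r / f radians off the axis. A picture is of the moment at which its call begins: read the wrist's pose just before it. camera_params takes no time and is no camera call; for the wrist camera it gives the pose at the moment of the call.
- job.sign_off(): hands the job in, once; it reports no verdict.
The state is a dict: "clock": time; "qpos": joint angles; "qvel": joint speeds; "joint_efforts": joint torques, N m; "eef_pos": TCP position; "tcp_rot": TCP orientation; "contact_force": force on the tool from outside, world axes, zero at the start; "wrist_torque": the same for the moment, N m; "opening": opening from 0.0 (shut) to 1.0 (fully open).
Only numpy, scipy, OpenCV 4.12 (cv2) and the standard library are available. Lean on these libraries where they do the work, as an engineer would, in place of code of your own. Each camera call takes 0.05 s, during which the arm holds its last target. There are 200 camera calls.

## Task

Zero the rail bender on the bench and set it for a curve: turn its dial back (counter-clockwise from above) until it comes up gently against its sprung stop, without forcing the stop, then turn it forward (clockwise) exactly four clicks from the zero click, without running past the fourth. Let go with the dial resting in that click and leave everything else on the bench where it is.

Things in the scene. Friction and masses are not known exactly. Their poses are not given: they have to be found in the camera images.
- bender: Rail bender of dark steel, bolted to the bench: base plate 150 x 130 mm, 12 mm thick, with a round turret 80 mm across and 40 mm high carrying the dial unit. Origin on the bench under the dial's axis (which is vertical); x points towards the ram and the two bending rollers. It does not move.
- dial_grip (a point): Point on the axis of the black plastic dial, 82 mm above the bench; it turns with the dial, x along its grip bar. The bar is upright, 48 mm long (along x), 14 mm wide (y), its top 15 mm above this point; it stands on a disc 60 mm across whose top is 19 mm below this point. A steel lug on the disc's rim reaches 41 mm from the axis, no higher than the disc.
- canister: Bystander: aluminium screw-top canister, 66 mm across, 72 mm high; origin at the centre of its underside.
- wagon: Bystander: blue plastic tank wagon, 130 x 34 x 57 mm high; origin at the centre of its underside, x along it.
- gantry: Bystander: balsa signal gantry, 170 mm wide (along y), 50 mm deep, 137 mm high; origin at the centre of its underside.
- coal: Bystander: orange resin coal load insert, 90 x 30 x 15 mm high; origin at the centre of its underside, x along it.
- railpiece: Bystander: length of steel rail, 180 x 6 x 8 mm high; origin at the centre of its underside, x along it.
- glue: Bystander: small closed bottle, 36 mm across, 85 mm high; origin at the centre of its underside.
- ram_tip (a point): Front end of the bender's steel ram, driven by the dial: 81 mm from the bender's origin along the bender's x at the zero click, 1 mm more per click forward (clockwise from above). The dial clicks every 20 degrees: leaving a click takes about 0.1 Nm, falling to nothing half-way to the next, into which it snaps. It starts one, two or three clicks forward of zero. 85.8 mm is past the fourth click.
- stop_tip (a point): Sprung steel stop on the ring under the dial, no higher than the dial's disc: the middle of its face, 37 mm from the dial's axis. The lug meets it 3.4 degrees behind the zero click; the ring's turn on the bender varies. Pushing it in takes 3 N plus 3 N per mm; with the click, some 0.25 Nm in all at 0.4 mm (counts as reached) and 0.55 Nm at 4 mm (forced beyond).
Not all that is in view belongs to the job. Leave any yellow look-alike of the bender alone.

How it is judged (in metres and radians):
On the way, in this order (a step that is already met when the one before it is completed fails the run):
1. the dial is turned back against its stop, pushing it in by 0.4 mm or more (distance of stop_tip from where it was at the start of the episode above 0.0004 m), for 0.1 s.
2. the dial is forward at the fourth click (x of ram_tip in the frame of bender between 0.0847 and 0.0853 m), for 0.2 s.
At the end, for the whole second after the job is handed in: The dial rests, released, in the fourth click from zero (ram advanced 4 mm, within 0.3 mm) (all of step 2); the robot touches nothing.
It fails at once if the stop is forced: pushed in more than 4 mm (distance of stop_tip from where it was at the start of the episode above 0.004 m).
It fails at once if the dial is run past the fourth click, nearly to the fifth (ram past 4.8 mm) (x of ram_tip in the frame of bender above 0.0858 m).
It fails at once if a bystander is shifted by more than 20 mm (distance of any of canister, wagon, gantry, coal, railpiece, glue from where it was at the start of the episode above 0.02 m).
It also fails if it takes over 67 s, if anything falls off the work surface, if the arm or the gripper's body presses on something with over 40 N, if the wrist force passes 120 N, or if a joint passes its speed limit or range.

## Working session

There is one attempt and no reset: what is moved stays moved. The work goes in short steps, Python scripts to look and compute and a tool call to move; the robot and the scene stay as the last step left them, time stands still between calls to the robot, and variables do not carry over. Pictures are saved under pics/ and viewed, about 8 in all and at most 12, crops included, and the job is handed in when it is done.

Besides the shell and the picture viewer there is one more tool, called after ">>>" as name(argument=value, ...), one argument or row to a line, values as JSON. drive_tool: Moves the arm, as the interface text tells. Its arguments: {"type":"object","properties":{"deltas":{"type":"array"},"jaw":{"type":"number"},"force":{"type":"number"}},"required":["deltas"]}

```bash
mkdir -p pics
python3 - <<'E'
from rig import r,cams,job
import cv2,numpy as np
print(r.sense(), r.tcp_to_tips)
for n in ("top","scene"):
    p,d=cams.grab_frame(n); cv2.imwrite(f"pics/{n}0.png",p[:,:,::-1]); np.save(f"pics/{n}0.npy",d)
    print(n,cams.camera_params(n))
E
```

```text
{'clock': 0.0, 'qpos': array([ 1.14459151e+00,  3.53639487e-01,  1.63416074e+00,  3.17333060e-05,
        1.15519155e+00, -2.41116043e-03]), 'qvel': array([ 0.00026605, -0.0005343 ,  0.00106109,  0.00090802, -0.00153032,
       -0.00016067]), 'joint_efforts': array([ 1.51435866e-03, -6.05255413e+01, -3.42061687e+01,  5.83037558e-05,
        9.42670827e-03, -7.10210003e-06]), 'eef_pos': array([256.818992  , 569.28746619, 247.55568931]), 'tcp_rot': array([-3.14019361e+00, -3.23873870e-05,  2.71778614e+00]), 'contact_force': array([-0.18517984, -0.34903314, -0.02291374]), 'wrist_torque': array([ 0.00590111, -0.02695315, -0.01229473]), 'opening': 1.0000403660038275} 17.0
top {'fx': 526.2283952381431, 'fy': 526.2283952381431, 'cx': 276.7849425214959, 'cy': 209.05654643004436, 'R': array([[-0.00225708, -0.99994682,  0.01006298],
       [-0.99632301,  0.00138681, -0.08566523],
       [ 0.08564672, -0.01021933, -0.99627316]]), 't': array([  36.90869535,  634.62995796, 1204.28151295])}
scene {'fx': 538.2084844998693, 'fy': 538.2084844998693, 'cx': 280.551966781101, 'cy': 213.61300440081388, 'R': array([[ 0.76881445,  0.63928361,  0.01551822],
       [ 0.55414101, -0.6539168 , -0.51509276],
       [-0.31914274,  0.40461004, -0.85699395]]), 't': array([-498.60479546, -300.35556539, 1605.17947877])}
```

View pics/top0.png

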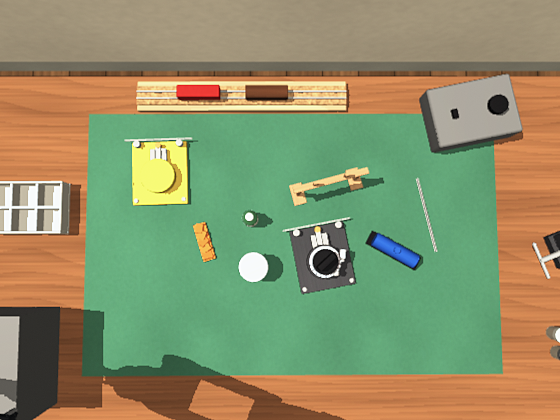

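View pics/scene0.png

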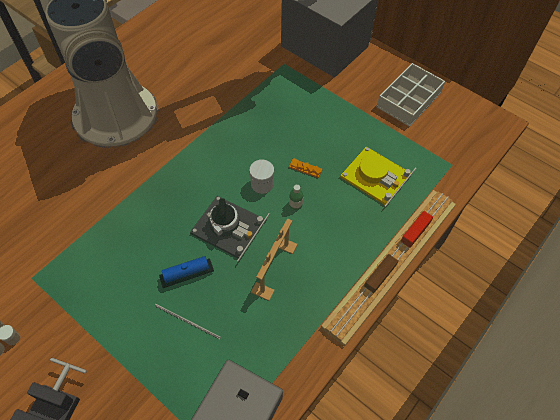

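The top view shows the bender dial at about px (324,262), with the ram towards the top (+x), the gantry ahead of it, the canister at (253,267) and the wagon at (393,250). Next I'll take a zoomed crop and deproject it.

```bash
cat > h.py <<'E'
import numpy as np, cv2
from rig import r,cams,job
def unproj(n,u,v,z,P=None):
    "pixel -> world point on the plane at height z (pinhole or fisheye wrist)"
    P=P or cams.camera_params(n); R,t=P["R"],P["t"]
    a=(np.asarray(u,float)-P["cx"])/P["fx"]; b=(np.asarray(v,float)-P["cy"])/P["fy"]
    if n=="wrist":
        th=np.hypot(a,b); s=np.where(th>1e-9,np.sin(th)/np.maximum(th,1e-9),1); d=np.stack([a*s,b*s,np.cos(th)],-1)
    else: d=np.stack([a,b,np.ones_like(a)],-1)
    C=-R.T@t; w=d@R; return C+w*((z-C[2])/w[...,2])[...,None]
def cloud(n,d,P=None):
    P=P or cams.camera_params(n); v,u=np.indices(d.shape)
    return (np.stack([(u-P["cx"])/P["fx"]*d,(v-P["cy"])/P["fy"]*d,d],-1)-P["t"])@P["R"]
E
python3 - <<'E'
from h import *
d=np.load("pics/top0.npy"); X=cloud("top",d)
p=cv2.imread("pics/top0.png")
print(X[262,324],X[255,350])
s=X[215:305,280:365]; 
z=s[...,2]; print(np.histogram(z,bins=range(-10,121,5)))
m=(z>88)&(z<105); q=s[m]; print(m.sum(),q.mean(0)); vals,vec=np.linalg.eigh(np.cov(q[:,:2].T)); print(vals,vec)
m=(z>6)&(z<20); print(cv2.minAreaRect(s[m][:,:2].astype(np.float32)), m.sum())
c=cv2.resize(p[210:305,275:440],None,fx=4.8,fy=4.8,interpolation=cv2.INTER_CUBIC); cv2.imwrite("pics/topc.png",c)
# dial colour: bright pixels around
E
```

```text
[512.17709431 -66.74160114  96.11334976] [ 527.17879038 -137.42797418    5.99711658]
(array([  10,  972, 2688,  597, 1518,  436,  112,  190,   96,   57,   82,
         14,  114,  144,  302,  127,    4,    4,    8,    0,   19,  110,
         17,    0,    0,    0]), array([-10,  -5,   0,   5,  10,  15,  20,  25,  30,  35,  40,  45,  50,
        55,  60,  65,  70,  75,  80,  85,  90,  95, 100, 105, 110, 115,
       120]))
146 [512.4046199  -71.75136643  97.3271147 ]
[ 17.3788196  195.15642623] [[-0.73509907 -0.6779597 ]
 [-0.6779597   0.73509907]]
((517.5244140625, -71.64889526367188), (199.7406768798828, 209.27879333496094), 89.8268814086914) 2367
```

View pics/topc.png

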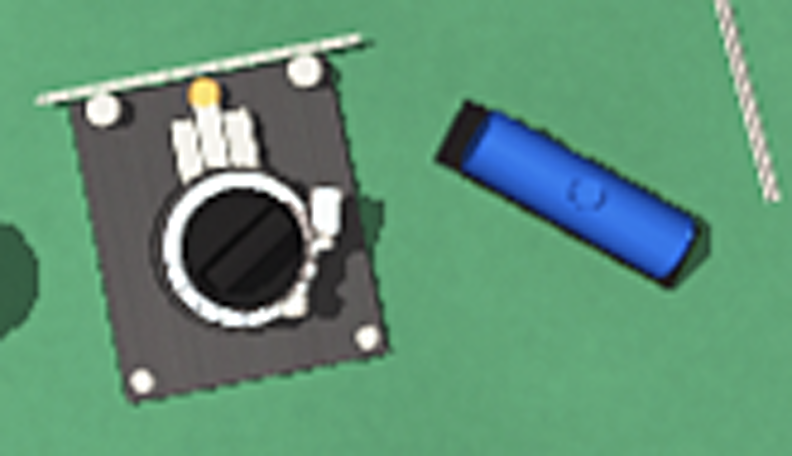

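>>> drive_tool(
  deltas=[
    [-2.48, -2.4, 0, 0],
    [-2.48, -2.4, 0, 0],
    [-2.48, -2.4, 0, 0],
    [-2.48, -2.4, 0, 0],
    [-2.48, -2.4, 0, 0],
    [-2.48, -2.4, 0, 0],
    [-2.48, -2.4, 0, 0],
    [-2.48, -2.4, 0, 0],
    [-2.48, -2.4, 0, 0],
    [-2.48, -2.4, 0, 0],
    [-2.48, -2.4, 0, 0],
    [-2.48, -2.4, 0, 0],
  ],
  jaw=0,
  force=40,
)

```text
clock: 1.1
eef_pos: [410.0, 183.2, 248.2]
tcp_rot: [-3.142, -0.0, 2.718]
contact_force: [1.4, 0.4, -0.2]
opening: 0.998
```

>>> drive_tool(
  deltas=[
    [-2.48, -2.4, 0, 0],
    [-2.48, -2.4, 0, 0],
    [-2.48, -2.4, 0, 0],
    [-2.48, -2.4, 0, 0],
    [-2.48, -2.4, 0, 0],
    [-2.48, -2.4, 0, 0],
    [-2.48, -2.4, 0, 0],
    [-2.48, -2.4, 0, 0],
    [0, 0, 0, 0.1],
    [0, 0, 0, 0.1],
    [0, 0, 0, 0.1],
    [0, 0, 0, 0.1],
  ],
)

```text
clock: 2.1
eef_pos: [511.5, -72.2, 247.9]
tcp_rot: [-3.141, -0.001, 2.312]
contact_force: [-1.0, 0.1, 0.0]
opening: 1.003
```

>>> drive_tool(
  deltas=[
    [0, 0, 0, 0],
    [0, 0, 0, 0],
    [0, 0, 0, 0],
  ],
)

```text
clock: 2.35
eef_pos: [511.6, -71.7, 248.1]
tcp_rot: [-3.141, -0.0, 2.321]
contact_force: [0.7, -0.4, -0.1]
opening: 0.999
```

Run:
```python
from h import *
s=r.sense(); print(s["eef_pos"],s["tcp_rot"],s["qpos"],s["contact_force"],s["wrist_torque"])
P=cams.camera_params("wrist"); np.savez("pics/w1P.npz",**P); print({k:np.round(v,3) for k,v in P.items()})
p,d=cams.grab_frame("wrist"); cv2.imwrite("pics/w1.png",p[:,:,::-1]); np.save("pics/w1.npy",d)
```

```text
[511.61743988 -71.72840417 248.14847354] [-3.14138422e+00 -2.24101196e-04  2.32112340e+00] [-1.42181216e-01  1.84544199e-01  1.86251030e+00 -2.43938597e-05
  1.09484344e+00 -8.92497136e-01] [ 0.68509265 -0.42843063 -0.06444001] [-0.00927608 -0.03170634  0.00975229]
{'fx': np.float64(325.192), 'fy': np.float64(325.192), 'cx': np.float64(277.703), 'cy': np.float64(212.261), 'R': array([[ 0.732,  0.681,  0.001],
       [ 0.644, -0.693,  0.325],
       [ 0.222, -0.237, -0.946]]), 't': array([-326.037, -420.885,  250.821])}
```

View pics/w1.png

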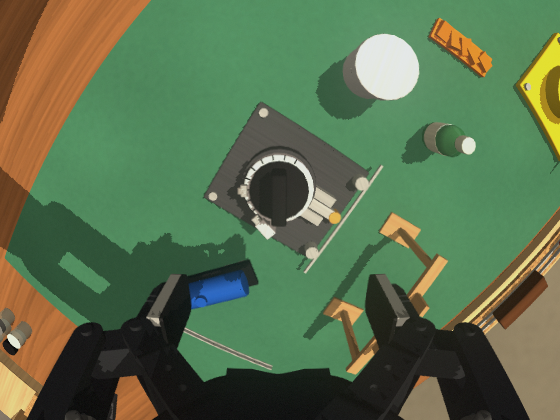

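The wrist view shows the dial at about (280,190) with its grip bar nearly vertical in the image, already lined up between the jaws. I'll enlarge it to get the bar's centre and angle, and the lug and stop.

Run:
```python
from h import *
p=cv2.imread("pics/w1.png")
c=p[140:250,215:355]; c=cv2.resize(c,None,fx=5.4,fy=5.4,interpolation=cv2.INTER_CUBIC); c=np.clip(c.astype(float)**0.6*9,0,255).astype(np.uint8)
cv2.imwrite("pics/w1c.png",c)
d=np.load("pics/w1.npy"); P=dict(np.load("pics/w1P.npz"))
# fisheye cloud: depth along the axis
v,u=np.indices(d.shape); a=(u-P["cx"])/P["fx"]; b=(v-P["cy"])/P["fy"]; th=np.hypot(a,b)+1e-9; k=np.tan(th)/th
X=(np.stack([a*k*d,b*k*d,d],-1)-P["t"])@P["R"]; s=X[140:250,215:355].reshape(-1,3)
m=(s[:,2]>90)&(s[:,2]<102)&(d[140:250,215:355].ravel()>0); q=s[m][:,:2]; print(m.sum(),s[m].mean(0),cv2.minAreaRect(q.astype(np.float32)))
m=(s[:,2]>57)&(s[:,2]<70); q=s[m][:,:2]; print("disc",m.sum(),s[m].mean(0),cv2.minEnclosingCircle(q.astype(np.float32)))
```

```text
817 [511.57262726 -70.46730008  97.18153011] ((512.6823120117188, -71.40423583984375), (13.50728988647461, 48.089412689208984), 42.667667388916016)
disc 2392 [511.57755413 -75.7686377   63.07506633] ((518.8484497070312, -81.35537719726562), 41.70842742919922)
```

View pics/w1c.png

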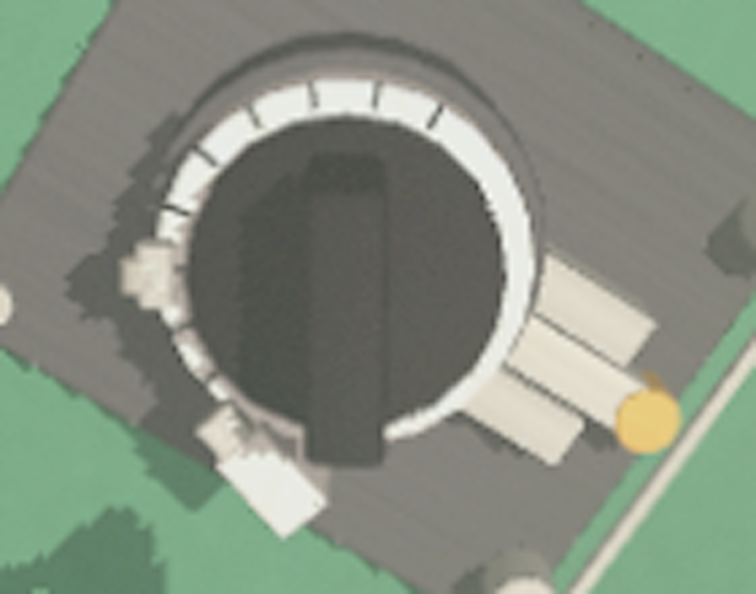

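Bar centre is (512.7, -71.4), 13.5 x 48.1 mm with its top at z 97.2, which agrees with the spec. The lug at (155,275) sits about two 20° ticks forward of the tick in front of the stop at (222,430), so it starts about 2 clicks from zero. Now descending and gripping.

>>> drive_tool(
  deltas=[
    [-0.05, 0.1, 2.8, 0.005],
    [0, 0, 2.8, 0],
    [0, 0, 2.8, 0],
    [0, 0, 2.8, 0],
    [0, 0, 2.8, 0],
    [0, 0, 1.3, 0],
    [0, 0, 1.0, 0],
    [0, 0, 0, 0],
    [0, 0, 0, 0],
  ],
)

```text
clock: 3.15
eef_pos: [513.0, -71.4, 85.4]
tcp_rot: [-3.141, -0.0, 2.314]
contact_force: [1.1, 0.2, -0.4]
opening: 0.999
```

>>> drive_tool(
  deltas=[
    [0, 0, 0, 0],
    [0, 0, 0, 0],
    [0, 0, 0, 0],
    [0, 0, 0, 0],
    [0, 0, 0, 0],
    [0, 0, 0, 0],
    [0, 0, 0, 0],
    [0, 0, 0, 0],
    [0, 0, 0, 0],
    [0, 0, 0, 0],
    [0, 0, 0, 0],
    [0, 0, 0, 0],
  ],
  jaw=1,
  force=40,
)

```text
clock: 4.15
eef_pos: [512.7, -71.7, 85.7]
tcp_rot: [-3.141, 0.0, 2.313]
contact_force: [-1.8, -1.3, 6.4]
opening: 0.155
```

```bash
cat > s.py <<'E'
from h import *
s=r.sense(); print(round(s["clock"],2),s["eef_pos"].round(1),s["tcp_rot"].round(4),s["contact_force"].round(1),s["wrist_torque"].round(3),round(s["opening"],3))
E
python3 s.py
```

```text
4.15 [512.7 -71.7  85.7] [-3.1412e+00  2.0000e-04  2.3131e+00] [-1.8 -1.3  6.4] [-0.255  0.409  0.071] 0.155
```

>>> drive_tool(
  deltas=[
    [0, 0, 0, -0.05],
    [0, 0, 0, -0.05],
    [0, 0, 0, -0.05],
    [0, 0, 0, -0.05],
    [0, 0, 0, 0],
    [0, 0, 0, 0],
  ],
)

```text
clock: 4.65
eef_pos: [512.6, -71.8, 85.7]
tcp_rot: [-3.141, 0.0, 2.513]
contact_force: [-2.0, -2.6, 6.9]
opening: 0.157
```

```bash
python3 s.py
```

```text
4.65 [512.6 -71.8  85.7] [-3.141   0.      2.5135] [-2.  -2.6  6.9] [-0.326  0.418  0.073] 0.157
```

>>> drive_tool(
  deltas=[
    [0, 0, 0, -0.05],
    [0, 0, 0, -0.05],
    [0, 0, 0, -0.05],
    [0, 0, 0, -0.05],
    [0, 0, 0, -0.05],
    [0, 0, 0, -0.05],
    [0, 0, 0, -0.05],
    [0, 0, 0, -0.05],
    [0, 0, 0, 0],
    [0, 0, 0, 0],
  ],
)

```text
clock: 5.48
eef_pos: [512.6, -71.9, 85.7]
tcp_rot: [-3.141, -0.0, 2.914]
contact_force: [-3.4, -2.5, 6.9]
opening: 0.154
```

```bash
python3 s.py
```

```text
5.48 [512.6 -71.9  85.7] [-3.1408e+00 -3.0000e-04  2.9138e+00] [-3.4 -2.5  6.9] [-0.518  0.496  0.168] 0.154
```

>>> drive_tool(
  deltas=[
    [0, 0, 0, -0.05],
    [0, 0, 0, -0.05],
    [0, 0, 0, 0],
    [0, 0, 0, 0],
    [0, 0, 0, 0],
  ],
)

```text
clock: 5.9
eef_pos: [512.5, -72.0, 85.8]
tcp_rot: [-3.141, -0.0, 3.013]
contact_force: [-2.9, -3.7, 6.6]
opening: 0.154
```

```bash
python3 s.py
```

```text
5.9 [512.5 -72.   85.8] [-3.1408e+00 -3.0000e-04  3.0132e+00] [-2.9 -3.7  6.6] [-0.583  0.5   -0.033] 0.154
```

>>> drive_tool(
  deltas=[
    [0, 0, 0, -0.03],
    [0, 0, 0, -0.02],
    [0, 0, 0, 0],
    [0, 0, 0, 0],
  ],
)

```text
clock: 6.23
eef_pos: [512.6, -72.0, 85.8]
tcp_rot: [-3.141, -0.0, 3.063]
contact_force: [-3.5, -4.2, 7.6]
opening: 0.156
```

```bash
python3 s.py
```

```text
6.23 [512.6 -72.   85.8] [-3.1408e+00 -3.0000e-04  3.0630e+00] [-3.5 -4.2  7.6] [-0.651  0.526 -0.119] 0.156
```

>>> drive_tool(
  deltas=[
    [0, 0, 0, -0.02],
    [0, 0, 0, -0.01],
    [0, 0, 0, 0],
    [0, 0, 0, 0],
  ],
)

```text
clock: 6.57
eef_pos: [512.5, -72.0, 85.8]
tcp_rot: [-3.141, -0.0, 3.093]
contact_force: [-3.4, -4.0, 7.8]
opening: 0.154
```

```bash
python3 s.py
```

```text
6.57 [512.5 -72.   85.8] [-3.1409e+00 -4.0000e-04  3.0927e+00] [-3.4 -4.   7.8] [-0.595  0.553 -0.24 ] 0.154
```

>>> drive_tool(
  deltas=[
    [0, 0, 0, -0.015],
    [0, 0, 0, -0.015],
    [0, 0, 0, 0],
    [0, 0, 0, 0],
  ],
)

```text
clock: 6.9
eef_pos: [512.5, -72.0, 85.8]
tcp_rot: [-3.141, -0.0, 3.122]
contact_force: [-2.9, -3.9, 6.9]
opening: 0.155
```

```bash
python3 s.py
python3 - <<'E'
from h import *
p,d=cams.grab_frame("wrist"); cv2.imwrite("pics/w2.png",p[:,:,::-1])
p,d=cams.grab_frame("top"); cv2.imwrite("pics/t2.png",p[:,:,::-1])
a=cv2.resize(cv2.imread("pics/w2.png")[120:300,170:390],None,fx=3.5,fy=3.3,interpolation=cv2.INTER_CUBIC)
cv2.imwrite("pics/w2c.png",np.clip(a.astype(float)**0.6*9,0,255).astype(np.uint8))
E
```

```text
6.9 [512.5 -72.   85.8] [-3.1410e+00 -5.0000e-04  3.1225e+00] [-2.9 -3.9  6.9] [-0.64   0.586 -0.32 ] 0.155
```

View pics/w2c.png

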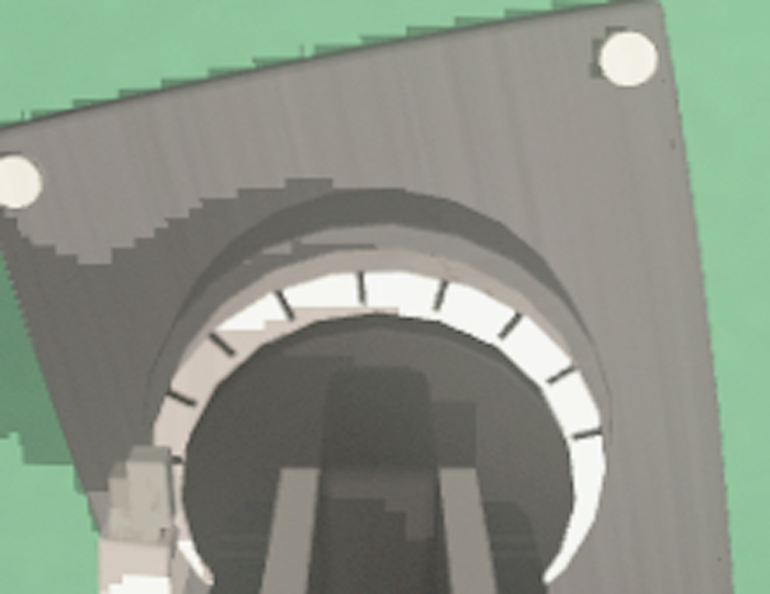

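The lug at (140,490) now bears on the stop block, and the torque is -0.32 Nm. A small extra push will make sure the stop counts as reached, staying well below 0.55 Nm.

>>> drive_tool(
  deltas=[
    [0, 0, 0, -0.01],
    [0, 0, 0, -0.01],
    [0, 0, 0, 0],
    [0, 0, 0, 0],
    [0, 0, 0, 0],
  ],
)

```text
clock: 7.42
eef_pos: [512.5, -72.1, 85.8]
tcp_rot: [-3.141, -0.001, -3.141]
contact_force: [-3.3, -4.0, 7.6]
opening: 0.155
```

```bash
python3 s.py
```

```text
7.42 [512.5 -72.1  85.8] [-3.141e+00 -5.000e-04 -3.141e+00] [-3.3 -4.   7.6] [-0.637  0.581 -0.519] 0.155
```

The stop is reached: 0.52 Nm, about 2.6 mm in by geometry. Now going forward about 1.525 rad in total, to yaw 1.616.

>>> drive_tool(
  deltas=[
    [0, 0, 0, 0.05],
    [0, 0, 0, 0.05],
    [0, 0, 0, 0.05],
    [0, 0, 0, 0.05],
    [0, 0, 0, 0.05],
    [0, 0, 0, 0.05],
    [0, 0, 0, 0.05],
    [0, 0, 0, 0.05],
    [0, 0, 0, 0.05],
    [0, 0, 0, 0.05],
    [0, 0, 0, 0.05],
    [0, 0, 0, 0.05],
  ],
)

```text
clock: 8.42
eef_pos: [512.6, -71.8, 85.7]
tcp_rot: [-3.141, 0.0, 2.541]
contact_force: [-2.0, -2.0, 7.4]
opening: 0.156
```

>>> drive_tool(
  deltas=[
    [0, 0, 0, 0.05],
    [0, 0, 0, 0.05],
    [0, 0, 0, 0.05],
    [0, 0, 0, 0.05],
    [0, 0, 0, 0.05],
    [0, 0, 0, 0.05],
    [0, 0, 0, 0.05],
    [0, 0, 0, 0.05],
    [0, 0, 0, 0.05],
    [0, 0, 0, 0.05],
    [0, 0, 0, 0.05],
    [0, 0, 0, 0.05],
  ],
)

```text
clock: 9.42
eef_pos: [512.8, -71.7, 85.8]
tcp_rot: [-3.142, 0.0, 1.941]
contact_force: [-2.1, -0.8, 6.1]
opening: 0.151
```

>>> drive_tool(
  deltas=[
    [0, 0, 0, 0.05],
    [0, 0, 0, 0.05],
    [0, 0, 0, 0.05],
    [0, 0, 0, 0.05],
    [0, 0, 0, 0],
    [0, 0, 0, 0],
  ],
)

```text
clock: 9.92
eef_pos: [512.9, -71.7, 85.8]
tcp_rot: [3.141, 0.0, 1.742]
contact_force: [-2.3, -0.5, 5.9]
opening: 0.151
```

```bash
python3 s.py
```

```text
9.92 [512.9 -71.7  85.8] [3.1413e+00 3.0000e-04 1.7424e+00] [-2.3 -0.5  5.9] [-0.189  0.22  -0.079] 0.151
```

>>> drive_tool(
  deltas=[
    [0, 0, 0, 0.05],
    [0, 0, 0, 0.05],
    [0, 0, 0, 0.025],
    [0, 0, 0, 0],
    [0, 0, 0, 0],
    [0, 0, 0, 0],
    [0, 0, 0, 0],
    [0, 0, 0, 0],
  ],
)

```text
clock: 10.58
eef_pos: [513.0, -71.7, 85.8]
tcp_rot: [3.141, 0.0, 1.618]
contact_force: [-1.6, -1.1, 5.8]
opening: 0.157
```

```bash
python3 s.py
python3 - <<'E'
from h import *
p,d=cams.grab_frame("wrist"); cv2.imwrite("pics/w3.png",p[:,:,::-1])
a=cv2.resize(cv2.imread("pics/w3.png")[120:300,170:390],None,fx=3.5,fy=3.3,interpolation=cv2.INTER_CUBIC)
cv2.imwrite("pics/w3c.png",np.clip(a.astype(float)**0.6*9,0,255).astype(np.uint8))
E
```

```text
10.58 [513.  -71.7  85.8] [3.1411e+00 3.0000e-04 1.6179e+00] [-1.6 -1.1  5.8] [-0.177  0.155  0.053] 0.157
```

View pics/w3c.png

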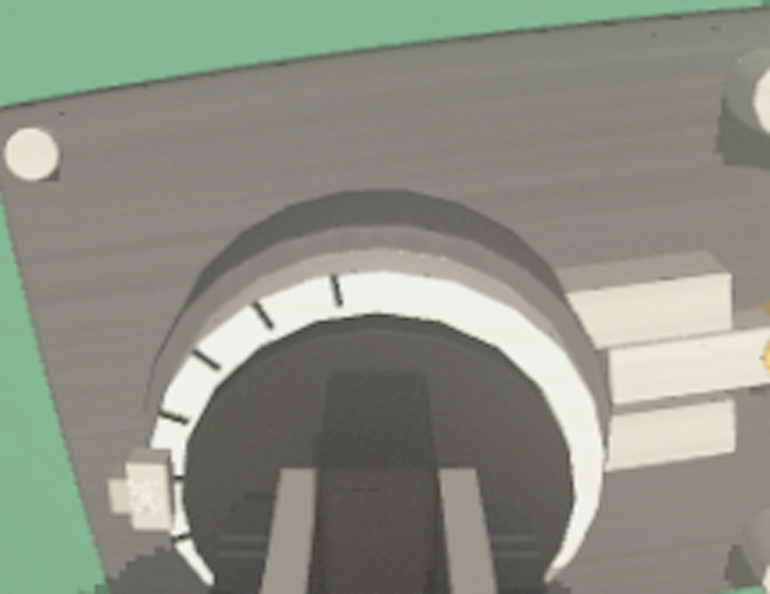

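With the lug at (145,490), four ticks (5–8 of 0–8) are visible ahead of it, so the lug is at tick 4. Releasing and backing straight up.

>>> drive_tool(
  deltas=[
    [0, 0, 0, 0],
    [0, 0, 0, 0],
    [0, 0, 0, 0],
    [0, 0, 0, 0],
    [0, 0, 0, 0],
    [0, 0, 0, 0],
    [0, 0, 0, 0],
    [0, 0, 0, 0],
    [0, 0, 0, 0],
    [0, 0, 0, 0],
  ],
  jaw=0,
)

```text
clock: 11.47
eef_pos: [512.8, -71.5, 85.3]
tcp_rot: [-3.142, 0.0, 1.618]
contact_force: [-0.4, -0.8, 0.2]
opening: 1.001
```

>>> drive_tool(
  deltas=[
    [0, 0, -1.0, 0],
    [0, 0, -2.0, 0],
    [0, 0, -2.8, 0],
    [0, 0, -2.8, 0],
    [0, 0, -2.8, 0],
    [0, 0, -2.8, 0],
    [0, 0, -2, 0],
    [0, 0, 0, 0],
    [0, 0, 0, 0],
    [0, 0, 0, 0],
  ],
)

```text
clock: 12.3
eef_pos: [512.3, -71.4, 247.1]
tcp_rot: [-3.141, -0.0, 1.618]
contact_force: [-1.2, -0.2, 0.2]
opening: 0.997
```

```bash
python3 s.py
python3 - <<'E'
from h import *
P=cams.camera_params("wrist")
p,d=cams.grab_frame("wrist"); cv2.imwrite("pics/w4.png",p[:,:,::-1])
v,u=np.indices(d.shape); a=(u-P["cx"])/P["fx"]; b=(v-P["cy"])/P["fy"]; th=np.hypot(a,b)+1e-9; k=np.tan(th)/th
X=(np.stack([a*k*d,b*k*d,d],-1)-P["t"])@P["R"]; s=X.reshape(-1,3)
m=(s[:,2]>90)&(s[:,2]<102)&(d.ravel()>0)&(np.hypot(s[:,0]-512.7,s[:,1]+71.4)<35); q=s[m][:,:2]; R=cv2.minAreaRect(q.astype(np.float32)); print(m.sum(),R)
c=p[110:270,180:390,::-1]; c=cv2.resize(c,None,fx=3.7,fy=3.7,interpolation=cv2.INTER_CUBIC)
cv2.imwrite("pics/w4c.png",np.clip(c.astype(float)**0.6*9,0,255).astype(np.uint8))
E
```

```text
12.3 [512.3 -71.4 247.1] [-3.1412e+00 -1.0000e-04  1.6178e+00] [-1.2 -0.2  0.2] [-0.027  0.023 -0.058] 0.997
825 ((512.7913208007812, -71.3663330078125), (13.567584991455078, 48.096622467041016), 2.43062424659729)
```

View pics/w4c.png

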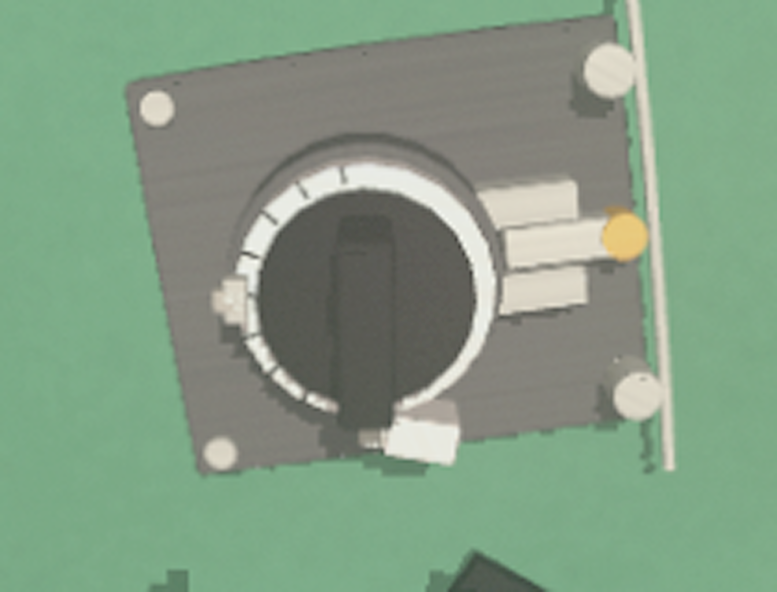

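Run:
```python
from rig import job
print(job.sign_off())
```

```text
the job is handed in; nothing more can be done
None
```

I zeroed the dial against its sprung stop, set it four clicks forward, let go, and handed the job in at about 12.4 s. No verdict was reported.

- **Zeroing:** The dial started two clicks forward. I turned it back until the lug pressed the stop. The tool turned about 7.4° behind the zero click, which is roughly 2.6 mm of push by geometry. The peak torque reading was about 0.52 Nm. That is close to the 0.55 Nm that counts as forced, but the geometry leaves more room.
- **Setting:** I turned it forward to the fourth click, released it, and lifted clear.
- **Last checks:**
  - After release, the grip bar sits 40.2° clockwise of its start; two net clicks is 40°.
  - The lug stands at the fourth tick, with four ticks visible ahead of it.
  - The gripper is about 160 mm above its grip height and senses almost no force.
- **Not measured:** I did not measure the ram position directly. I did not re-measure the bystanders either, though the arm's path stayed clear of them and I saw no unexpected contact force.

No check failed or disagreed.

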